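# Hang the tool pot on the bench rail and hold it against the stop for fastening

### The arm

A 7-joint arm with a two-finger parallel gripper is mounted at the origin on the work surface. World frame = base frame: x ahead of the robot, y to its left, z up, the work surface at z = 0. Lengths are in m, angles in rad, forces in N, time in s.
With the tool pointing down it reaches from about 0.4 to 0.85 m from the base axis. Payload 4.5 kg.
Tool frame: the origin (TCP) lies midway between the tips of the shut fingers; the grasp point (between the pads) lies 19 mm behind it; z points along the fingers, y is the line along which they close (so a half turn about z gives the same grasp; the last joint's range is limited). The gripper opens to 88 mm and grips with 3 to 60 N. Pads are 18 mm wide; open, the fingers measure 123 mm over their backs; the gripper's body (75 mm by 187 mm) begins 45 mm behind the grasp point.
Start: joints at [-1.248, 0.689, -0.195, 1.565, 0.157, 0.902, -0.215], TCP at [0.178, 0.599, 0.239] pointing down, gripper open.
Joint ranges: [-3.01, 3.01], [-0.46, 2.08], [-1.47, 1.51], [0.13, 2.56], [-1, 4.14], [0.04, 2.09], [-2.66, 2.66]. Speed limits (rad/s): [2.57, 2.57, 3.14, 3.14, 3.14, 3.14, 3.14].

### API

Orientations are given as a unit quaternion [x, y, z, w].
In Python, from plant import * gives the robot as it stands.
- The arm moves only by the tool send_rows, never from a script. Its argument "targets" is a list of rows, each a list of 2 entries, a list of its own where there are three numbers: the shift along the tool's x, y, z in units of 0.3 m (1.0 is 0.3 m), then the turn, a rotation vector about the tool's x, y, z in units of pi rad (1.0 is pi rad). A call has 1 to 12 rows; each row is the pose to reach, as a shift and turn from the pose commanded when the call began, along the tool's axes at that moment, turning the shorter way round; what a row does not reach only later rows make up. A row lasts 1/8 s, in which the tool goes at most 62.5 mm and 10.7 degrees, less where a joint would pass 70% of its speed; a pose out of reach is approached as far as the arm can. A call with a number of a shift or a turn outside -1 to 1 is refused whole. A call with a gripper value outside its range is refused whole. "fingers" is the opening, from 0 (shut) to 1 (fully open), set as the call begins (left out, the last holds). The fingers move at their own pace and stop on an object; "newtons" is the grip in N (left out, the last holds). Time passes only in rows, so rows that repeat a pose let the fingers close. It gives the time, the measured TCP pose, the force, the opening and the grip force at its end, in the units of the state.
- get_state(): the state, without advancing time (a new reading comes with each control period).
- snapshot(name): name is "scene" or "side" or "wrist"; returns a dict with "img" (400x640x3 uint8, blue, green, red), "fx", "fy", "cx", "cy" (pixels), "cam_to_world" (4x4, takes a point from camera to world coordinates); the wrist camera has in their place "T_tool_cam" (4x4, takes a point from camera to tool coordinates, whose origin is the TCP and whose axes are the flange's). Camera axes: x right, y down, z forward; pixel columns grow to the right and rows downward; lengths in m; the calibration is good to about 2 mm. A picture is of the moment at which its call begins: read the wrist's pose just before it. There is no depth.
- finish_job(): hands the job in; it is judged then, once.
The state is a dict: "clock": time; "q": joint angles; "qd": joint speeds; "joint_torque": joint torques, N m; "tool_pos": TCP position; "eef_rot": TCP orientation; "contact_force": force on the tool from outside, world axes, zero at the start; "moment": the same for the moment, N m; "opening": opening from 0.0 (shut) to 1.0 (fully open); "finger_force": force on a finger pad.
Only numpy, scipy, OpenCV 4.12 (cv2) and the standard library are available. Lean on these libraries where they do the work, as an engineer would, in place of code of your own. Each camera call takes 0.05 s, during which the arm holds its last target. There are 200 camera calls.

### The job

Hang the blue tool pot on the bench rail, in the gap between the red stop collar and the brush holder, pot on the robot's side of the bar: lower its hook over the bar until it sits right down on it, then slide it gently, square to the bar, up against the stop's rubber buffer. Be my third hand while I tighten its two thumbscrews, so that it cannot rattle later: keep the pot pressed steadily on the buffer with about 10 N, and finish while still holding and pressing it, without letting go. Never ram the buffer, and leave the things on the bench where they are.

Things in the scene. Friction and masses are not known exactly. Their poses are not given: they have to be found in the camera images.
- pot: Tool pot to hang: empty, open-topped, blue plastic, 60 (x) x 84 (y) x 80 (z) mm, 0.25 to 0.5 kg, standing upright, with a sheet-steel hook riveted to its back wall. Origin: centre of its underside; z up, +x to the back (hook side), y along the hook's width. At the start the hook is on the side away from the robot, turned by up to 0.5 rad.
- pot_hook_top (a point): Centre of the flat top of the pot's hook (x 44.5, z 130 mm from the pot's origin). The hook is an upside-down U of 3 mm steel, 84 mm wide (y), 28 mm thick over its outsides (x): pinch it from above across these 28 mm, mid-width. Its front plate stands 50 mm clear above the pot's rim; its rear lip hangs 40 mm down from this top.
- pot_seat (a point): Point in the hook's slot, 10 mm below pot_hook_top, that lies on the rail's axis when the hook is seated on the rail. The slot is 22 mm wide (x), open below and at both ends. Axes as the pot's. Two black thumbscrews, 13 mm across, stick out 14 mm behind the rear lip at this height, 32 mm to either side (y) of this point.
- rail_mid (a point): Middle of the axis of the bench rail: a fixed level round steel bar, 14 mm in diameter, 530 mm long, 210 mm above the bench, on a post at each end (20 mm thick, rising 12 mm above the axis). y runs along the bar, x square to it, away from the robot, z up. The bar is turned by up to 0.12 rad.
- stop: Red stop collar fixed on the rail, 42 mm in diameter, 32 mm long, 125 to 180 mm left or right of the rail's middle. Origin on the rail's axis at the collar's middle, y along the rail. A black rubber-faced round spring buffer sticks out of each end face; use the one that faces the rail's middle. Contact starts when pot_seat is 74 mm (32 + 42) from this origin along the rail.
- buffer_l_face (a point): Centre of the outer face of the buffer on the stop's +y end, on the rail's axis; 34 mm in diameter, it sticks out 16 mm from the collar (32 mm from the stop's origin). It yields 1 mm for each 2.5 N along the rail (10 N: 4 mm), is free of preload, and bottoms after 12 mm.
- buffer_r_face (a point): The same for the buffer on the stop's -y end.
- brush_holder: White brush holder with a few brushes, already screwed fast to the rail, 125 to 180 mm from the rail's middle on the other side than the stop. Origin on the rail's axis at the middle of its width. It is 70 mm wide (y), its cup reaches 48 mm from the rail's axis towards the robot, and the brushes reach 60 mm above the axis. It is fixed.
- specimen_pot_a: Bystander: clear specimen pot with an orange-red screw lid, 60 mm across, 72 mm tall. Origin at its underside. To be left where it is.
- specimen_pot_b: Bystander: second clear specimen pot with an orange-red lid, the same size. Origin at its underside. To be left where it is.
- reagent_bottle: Bystander: small amber reagent bottle, 36 mm across, 70 mm tall. Origin at its underside. To be left where it is.
- glass_jar: Bystander: glass jar with a white lid, 74 mm across, 95 mm tall. Origin at its underside. To be left where it is.
- gilt_spoon: Bystander: gilt spoon lying on the bench, 180 mm long. Origin at its underside. To be left where it is.
- gilt_knife: Bystander: gilt table knife lying on the bench, 193 mm long. Origin at its underside. To be left where it is.
- brush: Bystander: wooden-handled brush lying on the bench, 170 mm long. Origin at its underside. To be left where it is.
Things that resemble listed ones, but are neither listed nor needed, are in the scene too. What is shaped like the pot but yellow is not meant.

How it is judged:
By the outcome, as a careful person would: the job done as asked, in the order asked, and still so for the second after the job is handed in, while the arm keeps its last pose, push and grip.
It also fails if it takes over 48 s, if anything falls off the work surface, if the arm or the gripper's body presses on something with over 40 N, if the wrist force passes 120 N, or if a joint passes its speed limit or range.

## Working session

There is one attempt and no reset: what is moved stays moved. The work goes in short steps, Python scripts to look and compute and a tool call to move; the robot and the scene stay as the last step left them, time stands still between calls to the robot, and variables do not carry over. Pictures are saved under pics/ and viewed, at most 10 in all, crops included, and the job is handed in when it is done.

Besides the shell and the picture viewer there is one more tool, called in YAML: its name, and indented under it one key for each argument. send_rows: Moves the arm, as the interface text tells. Its arguments: {"type":"object","properties":{"targets":{"type":"array"},"fingers":{"type":"number"},"newtons":{"type":"number"}},"required":["targets"]}

```bash
mkdir -p pics; ls
python3 - <<'E'
from plant import *
import cv2,pickle
print({k:v for k,v in get_state().items()})
d={}
for n in("scene","side","wrist"):
    s=snapshot(n);d[n]=s;cv2.imwrite(f"pics/{n}0.png",s["img"]);print(n,s["fx"],s["cx"],s["cy"],s.get("cam_to_world",s.get("T_tool_cam")))
pickle.dump(d,open("d0.pkl","wb"))
E
```

```text
pics
{'clock': 0.0, 'q': array([-1.24819273,  0.68996886, -0.19447155,  1.56630209,  0.15727309,
        0.90250735, -0.21510199]), 'qd': array([-6.58440870e-05,  2.15571298e-03,  1.41623906e-04,  4.18012793e-04,
        6.03223522e-04, -1.04421545e-03, -1.20200433e-03]), 'joint_torque': array([ 2.83089694e-04, -5.27558541e+01, -1.26645729e+00, -1.53425074e+01,
       -5.25872782e-02,  6.79732490e-03,  1.80926927e-04]), 'tool_pos': array([0.17789192, 0.59850832, 0.23792957]), 'eef_rot': array([ 1.43886662e-01,  9.89593764e-01, -8.98000739e-04, -6.09611471e-05]), 'contact_force': array([ 0.95657901, -1.13724918, -0.08266103]), 'moment': array([ 0.03187542, -0.04653267, -0.03074325]), 'finger_force': 0.0, 'opening': 1.000046032525962}
scene 441.8261985521822 324.3783127617165 202.52182476897605 [[-0.20181907  0.66775726 -0.71649794  1.34358362]
 [ 0.97942033  0.1392484  -0.1461017   0.14624957]
 [ 0.00221072 -0.73123876 -0.68211802  0.95046706]
 [ 0.          0.          0.          1.        ]]
side 364.60391395514733 320.00402527119024 197.07699343980332 [[ 0.7352353  -0.48247933  0.4760701  -0.09227309]
 [-0.67775931 -0.53206798  0.50748989 -0.63619423]
 [ 0.00844828 -0.69578542 -0.71820002  0.99108405]
 [ 0.          0.          0.          1.        ]]
wrist 315.3540872353492 315.13381797202265 200.74497999178146 [[ 8.19266662e-04 -9.61841370e-01 -2.73606484e-01  7.05560824e-02]
 [ 9.99998745e-01  1.15899032e-03 -1.08001536e-03 -2.06942214e-04]
 [ 1.35591072e-03 -2.73605255e-01  9.61841112e-01 -1.46986300e-01]
 [ 0.00000000e+00  0.00000000e+00  0.00000000e+00  1.00000000e+00]]
```

View pics/scene0.png

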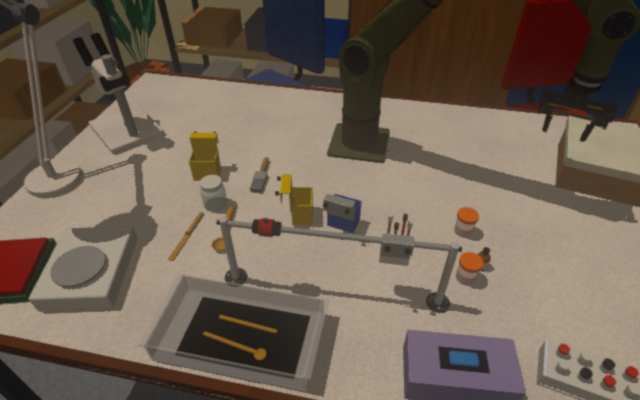

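View pics/side0.png

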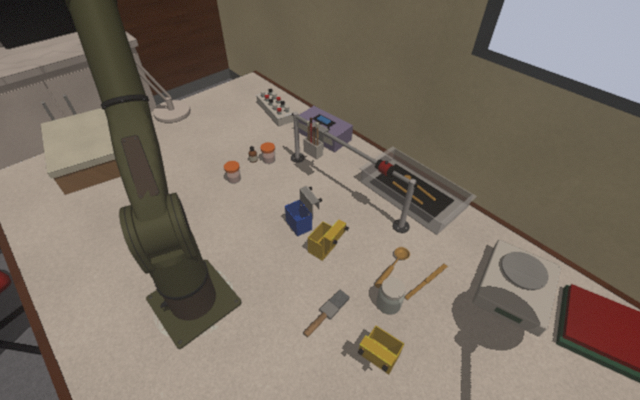

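Scene view: the blue pot is at (343,212), with its grey hook top at about (340,203). Look-alikes are the yellow pots at (301,205) and (205,160). The stop is at (266,228), the brush holder at (398,245), and the rail runs from (224,223) to (457,249). In the side view the blue pot is at (299,217) with its hook at (310,198), and the yellow ones are at (327,238) and (381,348). I choose the blue one, and check it in a close crop.

Run:
```python
import cv2,pickle,numpy as np
d=pickle.load(open("d0.pkl","rb"))
a=d["scene"]["img"][180:260,210:470]; b=d["side"]["img"][105:240,270:430]
a=cv2.resize(a,(780,240),interpolation=cv2.INTER_CUBIC)
b=cv2.resize(b,None,fx=2.6,fy=2.6,interpolation=cv2.INTER_CUBIC)
c=cv2.resize(d["scene"]["img"][185:235,310:375],None,fx=5.5,fy=5.5,interpolation=cv2.INTER_CUBIC)
o=np.zeros((600,800,3),np.uint8);o[:240,:780]=a;o[245:245+b.shape[0],:b.shape[1]]=b;o[245:245+c.shape[0],430:430+c.shape[1]]=c
o=cv2.convertScaleAbs(o,alpha=1.5)
cv2.imwrite("pics/c1.png",o)
```

```text
(no output)
```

View pics/c1.png

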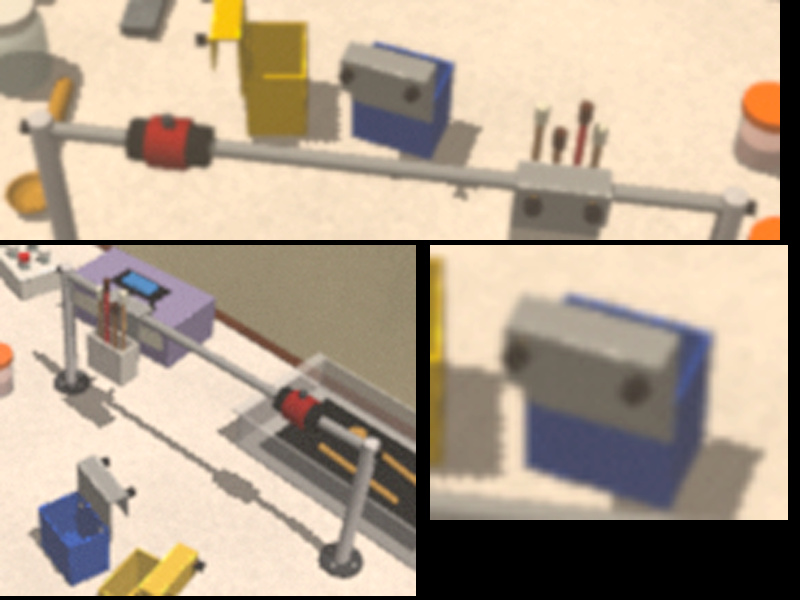

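The crop shows the blue pot with its grey hook and two thumbscrews on the far side. The stop has black buffers at both ends, and the gap lies to the right of it, up to the brush holder. I now measure these.

```bash
cat > h.py <<'E'
import numpy as np,cv2,pickle
def ray(s,p,T=None):
    T=s["cam_to_world"] if T is None else T
    d=T[:3,:3]@np.array([(p[0]-s["cx"])/s["fx"],(p[1]-s["cy"])/s["fy"],1]);return T[:3,3],d
def plane(s,p,z,T=None):
    o,d=ray(s,p,T);return o+d*(z-o[2])/d[2]
def tri(r1,r2):
    (o1,d1),(o2,d2)=r1,r2
    t=np.linalg.lstsq(np.c_[d1,-d2],o2-o1,rcond=None)[0];a=o1+t[0]*d1;b=o2+t[1]*d2
    return (a+b)/2,np.linalg.norm(a-b)
E
python3 - <<'E'
from h import *
np.set_printoptions(precision=4,suppress=True)
d=pickle.load(open("d0.pkl","rb"));S,D=d["scene"],d["side"]
c=lambda u,v:(310+(u-430)/5.5,185+(v-245)/5.5)
C=[plane(S,c(*p),.13) for p in((527,297),(680,333),(672,362),(507,325))]
for p in C: print(p)
print("hook mid",sum(C)/4,[np.linalg.norm(C[i]-C[i-1]) for i in range(4)])
e=C[0]-C[1];f=C[3]-C[2];print("y-dir angle",np.arctan2(e[0],-e[1]),np.arctan2(f[0],-f[1]))
R=[plane(S,(210+u/3,180+v/3),.21) for u,v in((75,132),(260,152),(400,168),(490,178),(640,193),(700,200))]
for p in R:print("rail",p)
def red(s,x0,x1,y0,y1):
    h=cv2.cvtColor(s["img"],cv2.COLOR_BGR2HSV);m=((h[...,0]<6)|(h[...,0]>172))&(h[...,1]>140)&(h[...,2]>50)
    k=np.zeros_like(m);k[y0:y1,x0:x1]=1;m&=k;y,x=np.nonzero(m);print(len(x),x.min(),x.max(),y.min(),y.max());return x.mean(),y.mean()
ps=red(S,250,285,215,240);pd=red(D,370,400,150,180)
print(ps,pd,"stop",tri(ray(S,ps),ray(D,pd)),plane(S,ps,.21))
print("holder edges",plane(S,(210+513/3,180+172/3),.21),plane(S,(210+612/3,180+185/3),.21))
dd=lambda u,v:(270+u/2.6,105+(v-245)/2.6)
print("side hook mid",plane(D,dd(112,480),.13),"tri",tri(ray(S,c(597,329)),ray(D,dd(104,482))))
E
```

```text
[ 0.4478 -0.0273  0.13  ]
[0.4585 0.0524 0.13  ]
[0.48   0.0518 0.13  ]
[ 0.4703 -0.0329  0.13  ]
hook mid [0.4641 0.011  0.13  ] [np.float64(0.023205097293418717), np.float64(0.08040248178165649), np.float64(0.021536911139994272), np.float64(0.08523030865429379)]
y-dir angle -0.13348893462241093 -0.11432707378048933
rail [ 0.6804 -0.2017  0.21  ]
rail [ 0.6717 -0.0556  0.21  ]
rail [0.6662 0.0523 0.21  ]
rail [0.6625 0.1204 0.21  ]
rail [0.6547 0.2315 0.21  ]
rail [0.6526 0.2753 0.21  ]
172 258 272 219 234
91 379 391 161 174
(np.float64(264.7267441860465), np.float64(226.34883720930233)) (np.float64(383.95604395604397), np.float64(166.62637362637363)) stop (array([ 0.6728, -0.1276,  0.2118]), np.float64(0.008008523453737416)) [ 0.6735 -0.1316  0.21  ]
holder edges [0.6529 0.1366 0.21  ] [0.6509 0.2106 0.21  ]
side hook mid [ 0.4668 -0.0067  0.13  ] tri (array([0.4602, 0.0071, 0.1233]), np.float64(0.00860154692151088))
```

```bash
cat >> h.py <<'E'
from scipy.spatial.transform import Rotation as Ro
np.set_printoptions(precision=4,suppress=True)
def goal(yaw,tilt=None):  # tool y along pot/rail x at this yaw, tool pointing down
    c,s=np.cos(yaw),np.sin(yaw);return Ro.from_matrix(np.array([[-s,c,0],[c,s,0],[0,0,-1]]).T.reshape(3,3).T if 0 else np.column_stack([[-s,c,0],[c,s,0],[0,0,-1]]))
def row(st,pos,yaw):
    R=Ro.from_quat(st["eef_rot"]);return R.inv().apply(np.array(pos)-st["tool_pos"])/.3,(R.inv()*goal(yaw)).as_rotvec()/np.pi
E
python3 -c "
from plant import *
from h import *
print(row(get_state(),[.464,.011,.25],-.12))"
```

```text
(array([-1.472 , -1.6063, -0.0373]), array([-0.0003,  0.0003,  0.4463]))
```

send_rows:
  targets:
    - [[-0.74,-0.8,0],[0,0,0.22]]
    - [[-0.74,-0.8,0],[0,0,0.22]]
    - [[-0.74,-0.8,0],[0,0,0.22]]
    - [[-0.74,-0.8,0],[0,0,0.22]]
    - [[-0.74,-0.8,0],[0,0,0.22]]
    - [[-0.74,-0.8,0],[0,0,0.22]]

```text
clock: 0.9
tool_pos: [0.3239, 0.3014, 0.2387]
eef_rot: [0.474, 0.881, -0.001, 0.001]
contact_force: [-1.1, 0.3, 0.6]
opening: 0.997
finger_force: 0.0
```

```bash
python3 -c "
from plant import *
from h import *
s=get_state();print(s['clock'],s['tool_pos'],s['q'],row(s,[.464,.011,.25],-.12))"
```

```text
0.9 [0.3239 0.3014 0.2387] [-0.8309  0.4591 -0.0357  2.0944  0.0316  0.5908 -0.3049] (array([-1.0652, -0.1444, -0.035 ]), array([-0.0002,  0.0009,  0.2242]))
```

send_rows:
  targets:
    - [[-1,-0.13,-0.03],[0,0,0.22]]
    - [[-1,-0.13,-0.03],[0,0,0.22]]
    - [[-1,-0.13,-0.03],[0,0,0.22]]
    - [[-1,-0.13,-0.03],[0,0,0.22]]
    - [[-1,-0.13,-0.03],[0,0,0.22]]
    - [[-1,-0.13,-0.03],[0,0,0.22]]
    - [[-1,-0.13,-0.03],[0,0,0.22]]

```text
clock: 1.78
tool_pos: [0.457, 0.0363, 0.2475]
eef_rot: [0.741, 0.671, 0.0, -0.001]
contact_force: [0.2, 0.6, 0.1]
opening: 1.002
finger_force: 0.0
```

```bash
python3 -c "
from plant import *
from h import *
s=get_state();w=snapshot('wrist');pickle.dump((s,w),open('w1.pkl','wb'));print(s['clock'],s['tool_pos'],s['q'],row(s,[.464,.011,.25],-.12))
cv2.imwrite('pics/w1.png',cv2.convertScaleAbs(w['img'],alpha=1.4))"
```

```text
1.775 [0.457  0.0363 0.2475] [-0.2641  0.4669  0.1269  2.0471 -0.0983  0.6335 -0.1701] (array([-0.0818,  0.0314, -0.0085]), array([-0.0002, -0.0003,  0.0068]))
```

View pics/w1.png

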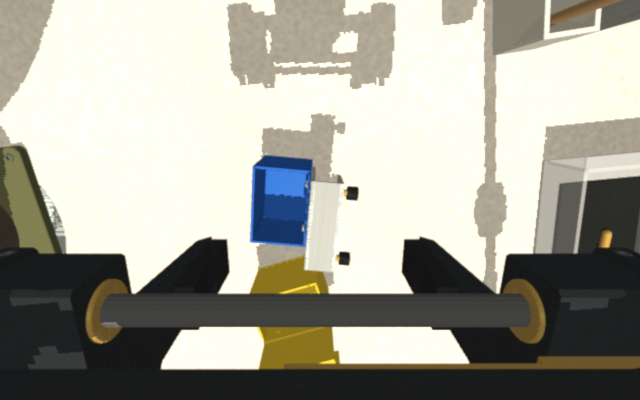

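The wrist view shows the blue pot at (282,200), its hook top as a quad of about (312,181), (342,181), (336,271), (305,271), screws at (351,193) and (343,258), and the yellow pot below at (295,310).

Run:
```python
from h import *
s,w=pickle.load(open('w1.pkl','rb'))
T=np.eye(4);T[:3,:3]=Ro.from_quat(s['eef_rot']).as_matrix();T[:3,3]=s['tool_pos'];T=T@w['T_tool_cam']
for r in (195,225,255): print(r,w['img'][r,296:352].sum(1)//3)
C=[plane(w,p,.13,T) for p in((312,181),(341.5,181),(336,271),(305,271))]
for c in C:print(c)
m=sum(C)/4;print(m,[np.linalg.norm(C[i]-C[i-1]) for i in range(4)])
for a,b in((0,3),(1,2)):
    e=C[a]-C[b];print('yaw',-np.arctan2(e[0],e[1]))
P=[plane(w,p,.12,T) for p in((351,193),(343,258))];e=P[0]-P[1];print('screws',P,np.linalg.norm(e),-np.arctan2(e[0],e[1]))
```

```text
195 [100 100 100 100 100 100 102  98  81  58  57  58  56  76 121 153 162 171
 167 157 157 156 157 157 157 155 156 156 155 154 155 156 156 156 156 156
 156 157 157 156 155 155 156 160 167 167 169 168 140 119  82  43  34  37
  37  36]
225 [ 42  41  42  40  43  45  68  79  67  61  76 107 145 172 175 166 157 157
 157 156 158 159 157 156 155 155 154 156 158 158 157 157 157 156 157 159
 158 157 157 163 169 172 177 184 189 189 189 189 189 187 187 187 186 186
 187 188]
255 [116 117 117 116 115 110 102  98 102 144 182 188 178 161 157 158 156 157
 158 158 155 155 155 156 158 158 157 157 157 157 156 159 160 159 157 158
 161 167 176 174 140 104  83  45  21  21  19  19  19  18  18  17  24  73
 148 187]
[0.4552 0.0489 0.13  ]
[0.4804 0.0464 0.13  ]
[ 0.4689 -0.0385  0.13  ]
[ 0.4401 -0.0356  0.13  ]
[0.4612 0.0053 0.13  ] [np.float64(0.08585173200555693), np.float64(0.025276900435857643), np.float64(0.08564331342067105), np.float64(0.028861516914669077)]
yaw -0.17663190732181208
yaw -0.13489525086095067
screws [array([0.4887, 0.0323, 0.12  ]), array([ 0.4768, -0.0309,  0.12  ])] 0.06428392647789898 -0.18583841785589858
```

```bash
python3 -c "
from plant import *
from h import *
s=get_state();print(s['clock'],s['tool_pos'],row(s,[.461,.0055,.16],-.18),row(s,[.461,.0055,.096],-.18))"
```

```text
1.825 [0.4568 0.0369 0.2475] (array([-0.1031,  0.0245,  0.2915]), array([-0.0003, -0.0003,  0.0264])) (array([-0.1033,  0.0247,  0.5048]), array([-0.0003, -0.0003,  0.0264]))
```

send_rows:
  targets:
    - [[-0.103,0.025,0.15],[0,0,0.026]]
    - [[-0.103,0.025,0.3],[0,0,0.026]]
    - [[-0.103,0.025,0.42],[0,0,0.026]]
    - [[-0.103,0.025,0.505],[0,0,0.026]]
    - [[-0.103,0.025,0.505],[0,0,0.026]]
    - [[-0.103,0.025,0.505],[0,0,0.026]]

```text
clock: 2.58
tool_pos: [0.4619, 0.0046, 0.0969]
eef_rot: [0.768, 0.641, 0.001, 0.0]
contact_force: [-0.3, 0.2, -0.2]
opening: 1.0
finger_force: 0.0
```

```bash
python3 -c "
from plant import *
from h import *
s=get_state();w=snapshot('wrist');pickle.dump((s,w),open('w2.pkl','wb'));print(s['clock'],s['tool_pos'],row(s,[.461,.0055,.096],-.18))
cv2.imwrite('pics/w2.png',cv2.convertScaleAbs(w['img'],alpha=1.2))"
```

```text
2.575 [0.4619 0.0046 0.0969] (array([ 0.0023, -0.0033,  0.003 ]), array([ 0.0002, -0.0002, -0.    ]))
```

View pics/w2.png

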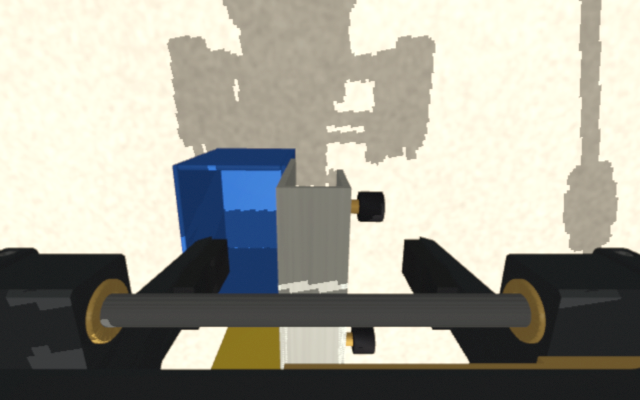

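The hook is square between the fingers, with edges at columns 278 and 348 and its +y end at row 187. I close the gripper.

send_rows:
  targets:
    - [[0,0,0],[0,0,0]]
    - [[0,0,0],[0,0,0]]
    - [[0,0,0],[0,0,0]]
    - [[0,0,0],[0,0,0]]
    - [[0,0,0],[0,0,0]]
    - [[0,0,0],[0,0,0]]
  fingers: 0
  newtons: 45

```text
clock: 3.38
tool_pos: [0.4616, 0.0035, 0.0962]
eef_rot: [0.768, 0.64, 0.0, -0.0]
contact_force: [-0.4, 0.3, -0.6]
opening: 0.348
finger_force: 0.0
```

Run:
```python
from plant import *
from h import *
st=get_state();print(st['opening']*88,st['finger_force'],st['contact_force'],st['tool_pos'])
s,w=pickle.load(open('w2.pkl','rb'))
T=w['T_tool_cam'];z=s['tool_pos'][2]-.13
print('tool coords of +y top edge', plane(w,(278,187),z,T),plane(w,(348,187),z,T),plane(w,(313,187),z,T))
```

```text
30.60247942399061 0.0 [-0.4044  0.3411 -0.5765] [0.4616 0.0035 0.0962]
tool coords of +y top edge [ 0.0428 -0.0141 -0.0331] [ 0.0428  0.0118 -0.0331] [ 0.0428 -0.0011 -0.0331]
```

send_rows:
  targets:
    - [[0,0,0],[0,0,0]]
    - [[0,0,0],[0,0,0]]
    - [[0,0,-0.05],[0,0,0]]
    - [[0,0,-0.1],[0,0,0]]
    - [[0,0,-0.22],[0,0,0]]
    - [[0,0,-0.34],[0,0,0]]
    - [[0,0,-0.44],[0,0,0]]
    - [[0,0,-0.53],[0,0,0]]
    - [[0,0,-0.53],[0,0,0]]
    - [[0,0,-0.53],[0,0,0]]

```text
clock: 4.62
tool_pos: [0.4607, 0.0035, 0.2541]
eef_rot: [0.768, 0.64, -0.001, -0.001]
contact_force: [-0.6, 0.2, -3.0]
opening: 0.315
finger_force: 45.0
```

Run:
```python
from plant import *
from h import *
st=get_state();print(st['opening']*88,st['finger_force'],st['contact_force'],st['moment'],st['tool_pos'],row(st,[.669,0,.256],.058))
w=snapshot('wrist');cv2.imwrite('pics/w3.png',w['img'])
```

```text
27.712033888718494 44.96001027524471 [-0.5899  0.1816 -2.9902] [-0.0786 -0.0081  0.0364] [0.4607 0.0035 0.2541] (array([ 0.1139,  0.6851, -0.0077]), array([-0.0006,  0.0001, -0.0763]))
```

send_rows:
  targets:
    - [[0.01,0.05,-0.01],[0,0,-0.01]]
    - [[0.03,0.18,-0.01],[0,0,-0.025]]
    - [[0.06,0.34,-0.01],[0,0,-0.045]]
    - [[0.09,0.5,-0.01],[0,0,-0.06]]
    - [[0.105,0.62,-0.01],[0,0,-0.07]]
    - [[0.114,0.685,-0.01],[0,0,-0.076]]
    - [[0.114,0.685,-0.01],[0,0,-0.076]]
    - [[0.114,0.685,-0.01],[0,0,-0.076]]
    - [[0.114,0.685,-0.01],[0,0,-0.076]]

```text
clock: 5.8
tool_pos: [0.6688, 0.0001, 0.258]
eef_rot: [0.687, 0.727, -0.0, -0.0]
contact_force: [0.8, -0.7, -2.6]
opening: 0.312
finger_force: 45.0
```

Run:
```python
from plant import *
from h import *
d={}
for n in('scene','side','wrist'):
    d[n]=(get_state(),snapshot(n))
pickle.dump(d,open('d4.pkl','wb'))
st=get_state();print(st['clock'],st['finger_force'],st['contact_force'],st['moment'],st['tool_pos'],row(st,[.669,0,.256],.058))
a=d['wrist'][1]['img'];b=cv2.resize(d['scene'][1]['img'][170:260,230:430],(540,243),interpolation=2)
c=cv2.resize(d['side'][1]['img'][110:220,300:410],(243,243),interpolation=2)
o=np.zeros((600,800,3),np.uint8);o[:350,:640]=a[:350];o[355:598,:540]=b;o[355:598,545:788]=c
cv2.imwrite('pics/w4.png',cv2.convertScaleAbs(o,alpha=1.3))
```

```text
5.95 44.959897845983505 [ 1.2429 -0.807  -3.0608] [-0.1136 -0.0561 -0.0095] [0.6694 0.     0.2585] (array([-0.0001, -0.0014,  0.0083]), array([ 0.    , -0.    , -0.0004]))
```

View pics/w4.png

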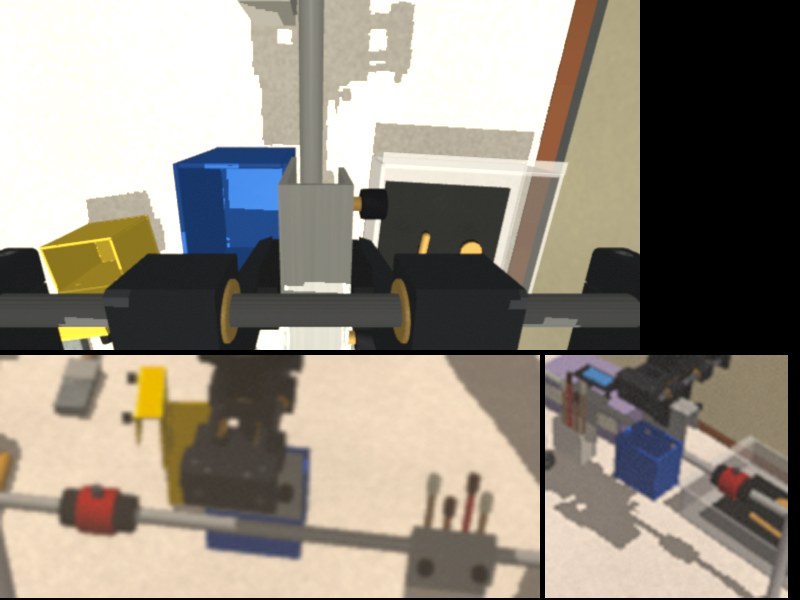

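The wrist view shows the bar at columns 300–323, entering under the hook end at columns 279–352, row 185. The bar is roughly centred in the slot. I fit it numerically.

Run:
```python
from h import *
d=pickle.load(open('d4.pkl','rb'));s,w=d['wrist']
R=Ro.from_quat(s['eef_rot']).as_matrix();T=np.eye(4);T[:3,:3]=R;T[:3,3]=s['tool_pos'];T=T@w['T_tool_cam'];Tt=w['T_tool_cam']
g=cv2.cvtColor(w['img'],cv2.COLOR_BGR2GRAY).astype(float)
for r in(10,60,110,150): print(r,g[r,290:334].astype(int))
for r in(200,240): print(r,g[r,270:362].astype(int))
def edges(r,a,b,n):
    x=np.gradient(cv2.GaussianBlur(g,(0,0),1)[r]);return None
```

```text
10 [102  98  86  78  77  79  98 119 112  90  90  92  94  97  99 100 102 103
 104 109 112 112 109 105 103 102 101  99  97  95  93  91  90 106 131 140
 142 142 141 140 136 135 134 137]
60 [135 136 138 139 138 138 138 137 125  99  91  92  95  96  99 100 102 103
 104 107 109 110 108 106 104 102 101 100  97  95  92  90  96 119 140 142
 144 144 144 142 140 139 138 137]
110 [138 139 139 140 140 140 140 141 135 116  92  92  94  97  99 101 102 103
 104 106 108 108 106 104 103 102 100  98  96  94  92  91 105 129 139 139
 144 180 211 214 213 214 213 213]
150 [ 42  42  43  42  53 112 179 210 213 190 112  91  93  96  98 101 102 103
 104 104 105 107 106 104 103 102 101  99  96  94  91  91 115 139 140 141
 156 189 211 213 214 214 212 212]
200 [104 105 104 104 105 105 105 107 107 106 105 103 103 103 103 104 104 104
 104 104 105 105 105 104 105 105 105 106 105 105 104 104 103 103 102 104
 104 104 104 103 103 103 102 102 103 103 104 105 105 104 104 104 103 104
 104 105 104 104 104 103 104 104 105 105 105 104 104 103 103 103 103 103
 105 105 106 106 105 105 103 104 104 104 104 102  98  95  95  94  94  94
  86  60]
240 [ 23  23  25  24  24  22  23  22  39  77 104 104 103 102 101 101 102 102
 102 102 102 103 104 103 103 102 103 104 104 105 104 104 103 103 102 102
 103 103 104 102 102 101 100 100 101 102 103 104 103 103 103 103 103 104
 104 103 103 103 103 102 104 104 104 104 104 104 104 103 102 103 104 104
 104 104 104 103 103 103 103 103 103  96  75  48  44  43  46  65  71  34
  23  25]
```

Run:
```python
from h import *
d=pickle.load(open('d4.pkl','rb'));s,w=d['wrist'];Tt=w['T_tool_cam']
for n in('scene','side'): print(d[n][0]['tool_pos'])
print(s['tool_pos'])
zb=s['tool_pos'][2]-.21
P=np.array([plane(w,p,zb,Tt) for p in((310.7,10),(310.6,60),(310.65,110),(310.9,150))]);print('bar tool xy',P[:,:2])
Wd=[plane(w,(a,r),zb,Tt)[1]-plane(w,(b,r),zb,Tt)[1] for a,b,r in((322.7,298.5,60),(322,299.8,150))];print('bar width',Wd)
k,c=np.polyfit(P[:,0],P[:,1],1);print('bar y at tool x=0:',c,'slope',k)
for p in((279,240),(352,240),(279,187),(351,187),(315.5,240)):print('hook',plane(w,p,-.0338,Tt))
ma=d['wrist'][1]['img']
# stop in scene/side
def red(s_,x0,x1,y0,y1):
    h=cv2.cvtColor(s_["img"],cv2.COLOR_BGR2HSV);m=((h[...,0]<6)|(h[...,0]>172))&(h[...,1]>140)&(h[...,2]>50)
    k=np.zeros_like(m);k[y0:y1,x0:x1]=1;m&=k;m=m.astype(np.uint8);x,y,ww,hh=cv2.boundingRect(cv2.findNonZero(m));M=cv2.moments(m,True);return M['m10']/M['m00'],M['m01']/M['m00'],(x,y,ww,hh)
S,D=d['scene'][1],d['side'][1]
a=red(S,250,285,215,240);b=red(D,365,400,150,185);print(a,b)
print(plane(S,a[:2],.215),plane(D,b[:2],.215),tri(ray(S,a),ray(D,b)))
```

```text
[0.6688 0.0001 0.258 ]
[0.6691 0.     0.2582]
[0.6693 0.0001 0.2584]
bar tool xy [[ 0.1233 -0.0029]
 [ 0.098  -0.003 ]
 [ 0.0705 -0.0031]
 [ 0.0468 -0.003 ]]
bar width [np.float64(0.013831388986415494), np.float64(0.013675980721257615)]
bar y at tool x=0: -0.003134485964083548 slope 0.0015221804130674157
hook [ 0.022  -0.0144 -0.0338]
hook [ 0.022   0.0139 -0.0338]
hook [ 0.0431 -0.0137 -0.0338]
hook [ 0.0431  0.0128 -0.0338]
hook [ 0.022  -0.0003 -0.0338]
(264.7719298245614, 226.30994152046785, (258, 219, 15, 15)) (384.1868131868132, 166.6043956043956, (379, 161, 13, 13))
[ 0.6779 -0.1296  0.215 ] [ 0.6688 -0.1263  0.215 ] (array([ 0.6731, -0.1277,  0.212 ]), np.float64(0.00720144961420847))
```

send_rows:
  targets:
    - [[0,-0.009,0],[0,0,0]]
    - [[0,-0.009,0.02],[0,0,0]]
    - [[0,-0.009,0.06],[0,0,0]]
    - [[0,-0.009,0.1],[0,0,0]]
    - [[0,-0.009,0.13],[0,0,0]]
    - [[0,-0.009,0.16],[0,0,0]]
    - [[0,-0.009,0.18],[0,0,0]]
    - [[0,-0.009,0.19],[0,0,0]]
    - [[0,-0.009,0.2],[0,0,0]]
    - [[0,-0.009,0.2],[0,0,0]]
    - [[0,-0.009,0.2],[0,0,0]]

```text
clock: 7.32
tool_pos: [0.6673, -0.0002, 0.1985]
eef_rot: [0.687, 0.727, 0.0, 0.0]
contact_force: [-0.2, -0.1, -3.2]
opening: 0.315
finger_force: 45.0
```

```bash
cat >> h.py <<'E'
def show(yaw=.058):
    from plant import get_state
    s=get_state();R=goal(yaw).as_matrix()
    print(round(s['clock'],2),'pos',s['tool_pos'],'along',R[:,0]@s['tool_pos'],'F tool-frame',R.T@s['contact_force'],'M',R.T@s['moment'],'grip',s['finger_force'],'rotdev',(goal(yaw).inv()*Ro.from_quat(s['eef_rot'])).as_rotvec())
E
python3 -c "from h import *; show()"
```

```text
7.33 pos [ 0.6673 -0.0002  0.1985] along -0.03887521783500339 F tool-frame [-0.0695 -0.2094  3.2192] M [-0.1059 -0.0785  0.0005] grip 44.95987837202847 rotdev [-0.0006  0.0001  0.0012]
```

send_rows:
  targets:
    - [[0,-0.002,0.01],[0,0,0]]
    - [[0,-0.003,0.02],[0,0,0]]
    - [[0,-0.003,0.028],[0,0,0]]
    - [[0,-0.003,0.034],[0,0,0]]
    - [[0,-0.003,0.037],[0,0,0]]
    - [[0,-0.003,0.039],[0,0,0]]
    - [[0,-0.003,0.039],[0,0,0]]

```text
clock: 8.2
tool_pos: [0.6663, -0.0002, 0.1865]
eef_rot: [0.687, 0.727, 0.0, -0.0]
contact_force: [-0.7, 0.8, -3.2]
opening: 0.315
finger_force: 45.0
```

```bash
python3 -c "from h import *; show()"
```

```text
8.2 pos [ 0.6663 -0.0002  0.1865] along -0.03886433659989264 F tool-frame [ 0.8443 -0.6705  3.2296] M [-0.0357 -0.07   -0.0251] grip 44.960060426965356 rotdev [-0.0001  0.0001  0.0012]
```

Not touching yet, so I go down in small steps.

send_rows:
  targets:
    - [[0,0,0.002],[0,0,0]]
    - [[0,0,0.004],[0,0,0]]
    - [[0,0,0.004],[0,0,0]]
    - [[0,0,0.004],[0,0,0]]

```text
clock: 8.7
tool_pos: [0.6664, -0.0003, 0.1863]
eef_rot: [0.687, 0.727, 0.0, 0.0]
contact_force: [-3.1, -0.3, 6.0]
opening: 0.313
finger_force: 45.0
```

```bash
python3 -c "from h import *; show()"
```

```text
8.7 pos [ 0.6664 -0.0003  0.1863] along -0.03888418535917957 F tool-frame [-0.0905 -3.0681 -5.9541] M [ 0.4891  0.0465 -0.002 ] grip 44.95657352730632 rotdev [-0.0008  0.0001  0.0012]
```

send_rows:
  targets:
    - [[0,0,0.002],[0,0,0]]
    - [[0,0,0.004],[0,0,0]]
    - [[0,0,0.004],[0,0,0]]
    - [[0,0,0.004],[0,0,0]]

```text
clock: 9.2
tool_pos: [0.6664, -0.0002, 0.1863]
eef_rot: [0.687, 0.727, 0.001, 0.0]
contact_force: [-5.2, 2.2, 12.0]
opening: 0.314
finger_force: 45.0
```

```bash
python3 -c "from h import *; show()"
```

```text
9.2 pos [ 0.6664 -0.0002  0.1863] along -0.03887254110468881 F tool-frame [  2.5079  -5.0135 -12.0297] M [ 0.9292  0.0984 -0.0207] grip 44.955467423424125 rotdev [-0.0014  0.0002  0.0014]
```

The hook is seated: TCP z stops at 0.1863, and 0.1862 was expected. I ease the press so that it slides with little friction.

send_rows:
  targets:
    - [[0,0,-0.003],[0,0,0]]
    - [[0,-0.002,-0.0055],[0,0,0]]
    - [[0,-0.002,-0.0055],[0,0,0]]
    - [[0,-0.002,-0.0055],[0,0,0]]

```text
clock: 9.7
tool_pos: [0.6664, -0.0002, 0.1863]
eef_rot: [0.687, 0.727, 0.001, 0.001]
contact_force: [-0.4, -0.5, 5.3]
opening: 0.312
finger_force: 45.0
```

```bash
python3 -c "
from h import *; show()
s,sw=np.array([.6731,-.1277,.212]),0
R=goal(.058).as_matrix(); print('stop along',R[:,0]@np.array([.6735,-.13,.21]),R[:,0]@s)"
```

```text
9.7 pos [ 0.6664 -0.0002  0.1863] along -0.038871237232693194 F tool-frame [-0.5212 -0.4413 -5.3234] M [0.0399 0.0182 0.0823] grip 44.958856366574764 rotdev [-0.0018  0.0001  0.0012]
stop along -0.16882250365232088 -0.16650318417322393
```

send_rows:
  targets:
    - [[-0.006,0,-0.002],[0,0,0]]
    - [[-0.018,0,-0.002],[0,0,0]]
    - [[-0.032,0,-0.002],[0,0,0]]
    - [[-0.048,0,-0.002],[0,0,0]]
    - [[-0.064,0,-0.002],[0,0,0]]
    - [[-0.08,0,-0.002],[0,0,0]]
    - [[-0.094,0,-0.002],[0,0,0]]
    - [[-0.106,0,-0.002],[0,0,0]]
    - [[-0.116,0,-0.002],[0,0,0]]
    - [[-0.124,0,-0.002],[0,0,0]]
    - [[-0.13,0,-0.002],[0,0,0]]
    - [[-0.13,0,-0.002],[0,0,0]]

```text
clock: 11.2
tool_pos: [0.6679, -0.0397, 0.1863]
eef_rot: [0.687, 0.727, -0.0, 0.0]
contact_force: [-0.1, 1.9, 2.1]
opening: 0.311
finger_force: 45.0
```

```bash
python3 -c "
from h import *; show()
from plant import *
w=snapshot('scene');b=cv2.resize(w['img'][190:260,230:370],(800,400),interpolation=2);cv2.imwrite('pics/s5.png',cv2.convertScaleAbs(b,alpha=1.3))"
```

```text
11.2 pos [ 0.6679 -0.0397  0.1863] along -0.0783145133601196 F tool-frame [ 1.9036 -0.012  -2.0813] M [-0.0564  0.513  -0.0171] grip 44.95963325724006 rotdev [-0.     -0.0005  0.0014]
```

View pics/s5.png

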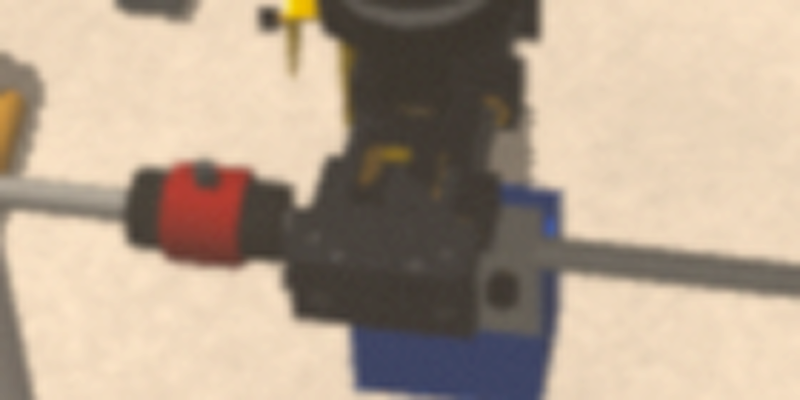

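The pot is seated on the bar with a small gap left to the buffer; the stop's right face is at (292,220). I approach slowly.

send_rows:
  targets:
    - [[-0.003,0,0],[0,0,0]]
    - [[-0.006,0,0],[0,0,0]]
    - [[-0.009,0,0],[0,0,0]]
    - [[-0.012,0,0],[0,0,0]]
    - [[-0.015,0,0],[0,0,0]]
    - [[-0.018,0,0],[0,0,0]]
    - [[-0.021,0,0],[0,0,0]]
    - [[-0.024,0,0],[0,0,0]]
    - [[-0.027,0,0],[0,0,0]]
    - [[-0.03,0,0],[0,0,0]]
    - [[-0.033,0,0],[0,0,0]]
    - [[-0.036,0,0],[0,0,0]]

```text
clock: 12.75
tool_pos: [0.6684, -0.0501, 0.1863]
eef_rot: [0.687, 0.727, -0.0, -0.0]
contact_force: [-1.2, 3.4, 3.3]
opening: 0.315
finger_force: 45.0
```

```bash
python3 -c "
from h import *; show()"
```

```text
12.75 pos [ 0.6684 -0.0501  0.1863] along -0.08874019213235862 F tool-frame [ 3.5098 -0.9695 -3.2641] M [-0.0478  0.6706  0.0584] grip 44.95963241904974 rotdev [0.0001 0.0001 0.0012]
```

send_rows:
  targets:
    - [[-0.002,0,0],[0,0,0]]
    - [[-0.004,0,0],[0,0,0]]
    - [[-0.006,0,0],[0,0,0]]
    - [[-0.008,0,0],[0,0,0]]
    - [[-0.01,0,0],[0,0,0]]
    - [[-0.012,0,0],[0,0,0]]

```text
clock: 13.5
tool_pos: [0.6686, -0.0537, 0.1863]
eef_rot: [0.687, 0.727, -0.0, -0.0]
contact_force: [-0.1, 3.6, 2.4]
opening: 0.314
finger_force: 45.0
```

```bash
python3 -c "
from h import *; show()"
```

```text
13.5 pos [ 0.6686 -0.0537  0.1863] along -0.09232008972744468 F tool-frame [ 3.5822  0.1296 -2.3785] M [-0.0331  0.6361  0.0297] grip 44.959751358255744 rotdev [0.0001 0.     0.0012]
```

send_rows:
  targets:
    - [[-0.002,0,0],[0,0,0]]
    - [[-0.004,0,0],[0,0,0]]
    - [[-0.006,0,0],[0,0,0]]

```text
clock: 13.88
tool_pos: [0.6688, -0.0555, 0.1863]
eef_rot: [0.687, 0.727, -0.0, -0.0]
contact_force: [-1.0, 3.9, 2.5]
opening: 0.316
finger_force: 45.0
```

```bash
python3 -c "
from h import *; show()"
```

```text
13.88 pos [ 0.6688 -0.0555  0.1863] along -0.09413769881712203 F tool-frame [ 3.9798 -0.7867 -2.5209] M [-0.1028  0.5908  0.001 ] grip 44.95977396145463 rotdev [0.0001 0.0001 0.0012]
```

send_rows:
  targets:
    - [[-0.002,0,0],[0,0,0]]
    - [[-0.004,0,0],[0,0,0]]
    - [[-0.006,0,0],[0,0,0]]

```text
clock: 14.25
tool_pos: [0.6689, -0.0572, 0.1863]
eef_rot: [0.687, 0.727, 0.0, -0.0]
contact_force: [-0.2, 2.5, 2.3]
opening: 0.31
finger_force: 45.0
```

```bash
python3 -c "
from h import *; show()"
```

```text
14.25 pos [ 0.6689 -0.0572  0.1863] along -0.09590705930510934 F tool-frame [ 2.482  -0.0402 -2.3359] M [-0.0294  0.5647 -0.0047] grip 44.959761667996645 rotdev [0.     0.0001 0.0012]
```

send_rows:
  targets:
    - [[-0.002,0,0],[0,0,0]]
    - [[-0.004,0,0],[0,0,0]]
    - [[-0.006,0,0],[0,0,0]]

```text
clock: 14.62
tool_pos: [0.6689, -0.0583, 0.1863]
eef_rot: [0.687, 0.727, 0.0, -0.0]
contact_force: [-0.5, 5.5, 2.3]
opening: 0.313
finger_force: 45.0
```

```bash
python3 -c "
from h import *; show()"
```

```text
14.62 pos [ 0.6689 -0.0583  0.1863] along -0.09698176119103188 F tool-frame [ 5.5079 -0.1742 -2.3121] M [0.054  0.957  0.0836] grip 44.961005095392466 rotdev [0.0001 0.001  0.0008]
```

Contact begins at about along = -0.0961, so 10 N should come at about -0.1001. I continue gently.

send_rows:
  targets:
    - [[-0.002,0,0],[0,0,0]]
    - [[-0.004,0,0],[0,0,0]]
    - [[-0.004,0,0],[0,0,0]]

```text
clock: 15.0
tool_pos: [0.6689, -0.0587, 0.1863]
eef_rot: [0.686, 0.727, 0.001, -0.001]
contact_force: [-0.5, 6.5, 3.1]
opening: 0.312
finger_force: 45.0
```

```bash
python3 -c "
from h import *; show()"
```

```text
15.0 pos [ 0.6689 -0.0587  0.1863] along -0.09742670634278519 F tool-frame [ 6.5478 -0.1489 -3.1186] M [0.0257 1.1131 0.0467] grip 44.96212424710393 rotdev [0.0003 0.002  0.0004]
```

send_rows:
  targets:
    - [[-0.002,0,0],[0,0,0]]
    - [[-0.004,0,0],[0,0,0]]
    - [[-0.004,0,0],[0,0,0]]

```text
clock: 15.38
tool_pos: [0.669, -0.0592, 0.1863]
eef_rot: [0.686, 0.727, 0.001, -0.001]
contact_force: [-0.9, 7.7, 3.6]
opening: 0.317
finger_force: 45.0
```

```bash
python3 -c "
from h import *; show()"
```

```text
15.38 pos [ 0.669  -0.0592  0.1863] along -0.09786951539643621 F tool-frame [ 7.7049 -0.4914 -3.5911] M [0.0577 1.3184 0.0264] grip 44.96324574574828 rotdev [0.0004 0.003  0.    ]
```

Force and travel agree: a 2.5 N/mm rise over about 3 N of sliding friction. I press the rest and counter the small tilt of the compliant arm so the hook stays square.

send_rows:
  targets:
    - [[-0.002,0,0],[0,-0.0005,0]]
    - [[-0.004,0,0],[0,-0.001,0]]
    - [[-0.006,0,0],[0,-0.0015,0]]
    - [[-0.008,0,0],[0,-0.0018,0]]
    - [[-0.008,0,0],[0,-0.0018,0]]

```text
clock: 16.0
tool_pos: [0.669, -0.0598, 0.1863]
eef_rot: [0.686, 0.728, -0.0, -0.0]
contact_force: [-1.4, 9.5, 3.4]
opening: 0.312
finger_force: 45.0
```

```bash
python3 -c "
from h import *; show()"
```

```text
16.0 pos [ 0.669  -0.0598  0.1863] along -0.09849050411647459 F tool-frame [ 9.5566 -0.8496 -3.3897] M [0.0922 1.8779 0.1506] grip 44.96629575267434 rotdev [ 0.0007 -0.0004 -0.0009]
```

send_rows:
  targets:
    - [[-0.004,0,0],[0,-0.0003,0.0002]]
    - [[-0.008,0,0],[0,-0.0006,0.0004]]
    - [[-0.012,0,0],[0,-0.0009,0.0006]]
    - [[-0.014,0,0],[0,-0.001,0.0007]]
    - [[-0.014,0,0],[0,-0.001,0.0007]]
    - [[-0.014,0,0],[0,-0.001,0.0007]]

```text
clock: 16.75
tool_pos: [0.6691, -0.0611, 0.1863]
eef_rot: [0.686, 0.727, -0.0, -0.0]
contact_force: [-2.2, 13.9, 4.3]
opening: 0.313
finger_force: 45.0
```

```bash
python3 -c "
from h import *; show();show()"
```

```text
16.75 pos [ 0.6691 -0.0611  0.1863] along -0.09978625525759023 F tool-frame [13.9715 -1.3852 -4.319 ] M [0.2361 2.7223 0.1409] grip 44.965947065502405 rotdev [ 0.0012  0.0002 -0.0005]
16.75 pos [ 0.6691 -0.0611  0.1863] along -0.09978625525759023 F tool-frame [13.9715 -1.3852 -4.319 ] M [0.2361 2.7223 0.1409] grip 44.965947065502405 rotdev [ 0.0012  0.0002 -0.0005]
```

send_rows:
  targets:
    - [[0,0,0],[0,0,0]]
    - [[0,0,0],[0,0,0]]
    - [[0,0,0],[0,0,0]]
    - [[0,0,0],[0,0,0]]
    - [[0,0,0],[0,0,0]]
    - [[0,0,0],[0,0,0]]
    - [[0,0,0],[0,0,0]]
    - [[0,0,0],[0,0,0]]

```text
clock: 17.75
tool_pos: [0.6691, -0.0611, 0.1863]
eef_rot: [0.686, 0.727, -0.0, -0.0]
contact_force: [-2.1, 13.5, 4.8]
opening: 0.316
finger_force: 45.0
```

Run:
```python
from plant import *
from h import *
show()
d={n:snapshot(n) for n in('scene','side','wrist')};F=[get_state()['contact_force'] for _ in range(1)];show()
b=cv2.resize(d['scene']['img'][190:260,230:370],(480,240),interpolation=2);c=cv2.resize(d['side']['img'][110:230,320:440],(240,240),interpolation=2)
o=np.zeros((600,800,3),np.uint8);o[:350,:640]=d['wrist']['img'][:350];o[355:595,:480]=b;o[355:595,490:730]=c
cv2.imwrite('pics/end.png',cv2.convertScaleAbs(o,alpha=1.3))
```

```text
17.75 pos [ 0.6691 -0.0611  0.1863] along -0.09978074994548695 F tool-frame [13.5699 -1.3136 -4.8417] M [0.2434 2.6392 0.0783] grip 44.96599545702338 rotdev [ 0.0012  0.0002 -0.0005]
17.9 pos [ 0.6691 -0.0611  0.1863] along -0.09977483855475897 F tool-frame [13.1318 -1.261  -5.6724] M [0.2756 2.6458 0.1438] grip 44.965976597741246 rotdev [ 0.0012  0.0002 -0.0005]
```

View pics/end.png

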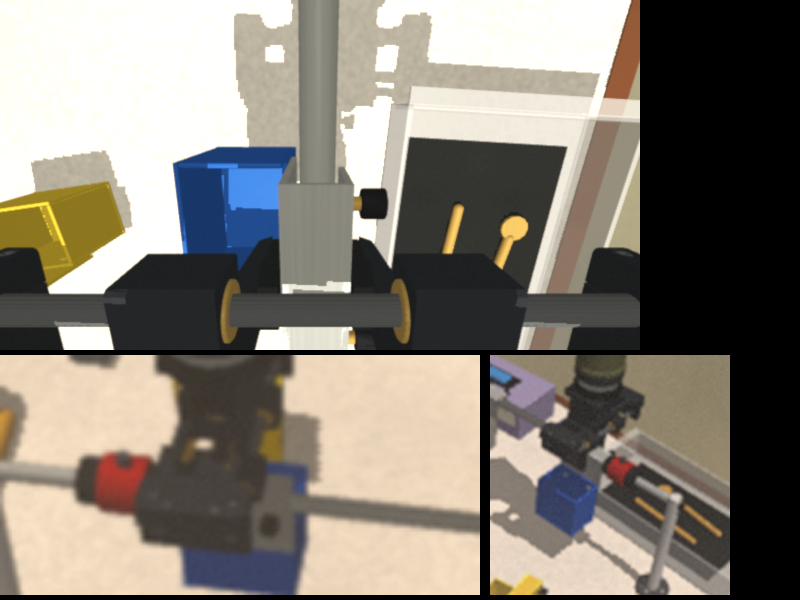

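The pot hangs seated, with the bar centred in the slot (bar columns 299–337, hook 279–352 at row 185). It is square and against the buffer. The hold is steady at about 3.7–4 mm of compression, so I hand in.

```bash
python3 -c "
from plant import *
print(finish_job())"
```

```text
the job is handed in; nothing more can be done
None
```

I hung the blue pot on the rail, seated and square against the stop's buffer, and handed it in still gripped and pressing at about 10 N (estimated from about 3.7 mm of buffer travel; wrist reading 13–14 N including friction).

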